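# Nudge the drawbar nut into its deburring nest and lock it

## Task

Slide the loose hex nut across the blue plate with light fingertip nudges, never lifting it, until it drops into the square pocket. Then press it straight down until the orange pad under it bottoms and hold it there for a moment with a firm but gentle press of 12 to 25 N (never load the nut with more than 25 N), and slide the red keeper all the way over it to its stop. Leave the sleeve, micrometer, wrench and jar where they are, and let go of everything.

Things in the scene. Friction and masses are not known exactly. Their poses are not given: they have to be found in the camera images.
- nest: Fixed blue plate, 130 (x) by 240 (y) by 26 mm high; origin under its centre, z up. Square pocket 40 by 40 mm at x 0, y -30 mm. Two aluminium rails, 7 mm high, along y from -117 to -12 mm, inner faces at x +-20 mm, flank the pocket; from y -12 mm they flare to a funnel mouth 65 mm wide at y +35. The nut lies on the +y part and enters the pocket through the funnel, towards -y.
- pocket (a point): Centre of the pocket's mouth, level with the plate's top face (26 mm above the ledge); axes as the nest's. Inside is an orange pad whose height differs each time: the nut drops by 3 to 7.5 mm on to it and then stands 8.5 to 13 mm proud of the plate.
- nut_c (a point): Centre (half-way up) of the loose steel hex nut: 32 mm across flats, 37 over corners, 16 mm high, 0.1 kg, bore 12 mm (fingertips do not enter). It starts flat on the plate, +y of the funnel's throat; z is its axis. Pressed home its top is 1 to 5.5 mm above the plate (differs each time), below the keeper; not pressed home it blocks the keeper.
- pad (a joint): Travel of the orange pad in the pocket, m: 0 up, 0.0075 bottomed. It needs about 7 N to move and stays where it is left; once bottomed the force rises by about 9 N per mm (a rubber buffer that springs back). The height at which it bottoms differs by 4.5 mm between starts and cannot be seen.
- keeper (a joint): Slide of the red keeper plate along the nest's +y, m: 0 open (clear of the pocket), 0.045 at its stop (covers the pocket). It slides on the rails against about 3 N of friction and stays where it is left; its underside is 7.2 mm above the plate.
- keeper_post (a point): On the axis and at mid-height of the keeper's upright black post, 14 mm in diameter, top 15 mm above this point, foot (the keeper's top face) 15 mm below. The keeper plate is 50 mm wide, 5 mm thick, and reaches 13 mm beyond the post's axis to -y and 45 mm to +y. Push the post to the nest's +y to close.
- sleeve_c (a point): Bystander: centre of a brass drill sleeve standing upright, 32 mm in diameter, 100 mm high.
- micrometer_c (a point): Bystander: middle of a chrome micrometer lying flat, about 130 mm long, 19 mm high.
- wrench_c (a point): Bystander: middle of a black steel collet wrench lying flat, 190 mm long, 7 mm thick.
- jar_c (a point): Bystander: centre of a green glass coolant jar with black cap, 72 mm in diameter, 120 mm high.

How it is judged (in metres and radians):
On the way, in this order (a step that is already met when the one before it is completed fails the run):
1. the nut lies flat in the pocket (horizontal distance between nut_c and pocket below 0.006 m and z of nut_c in the frame of pocket below 0.0058 m and angle between nut_c's own z axis and vertical below 0.08 rad), for 0.1 s.
2. the nut is pressed with 12 to 25 N with its pad bottomed, for 0.2 s (contact force between the fingers and nut above 12 N and value of joint pad above 0.0065 m), for 0.2 s.
3. the keeper is slid over it to its stop (value of joint keeper above 0.042 m), for 0.1 s.
At the end, for the whole second after the job is handed in: The nut lies flat and at rest in the pocket (centre within 6 mm of the pocket's centre, its own centre at least 1 mm below the plate's top), the pad is down by at least 6.2 of its 7.5 mm, and the keeper is within 3 mm of its stop over the nut (horizontal distance between nut_c and pocket below 0.006 m and angle between nut_c's own z axis and vertical below 0.08 rad and value of joint pad above 0.0062 m and value of joint keeper above 0.042 m and linear speed of nut below 0.01 m/s and z of nut_c in the frame of pocket below -0.001 m); the robot touches nothing.
It fails at once if the fingers load the nut with more than 25 N (contact force between the fingers and nut above 25 N).
It fails at once if the nut is lifted more than 10 mm off the plate (z of nut_c in the frame of pocket above 0.018 m).
It fails at once if a bystander (sleeve, micrometer, wrench, jar) is moved by more than 15 mm (distance of any of sleeve_c, micrometer_c, wrench_c, jar_c from where it was at the start of the episode above 0.015 m).
It also fails if it takes over 72 s, if anything falls off the work surface, if the arm or the gripper's body presses on something with over 40 N, if the wrist force passes 120 N, or if a joint passes its speed limit or range.

## Robot

A 6-joint arm with a two-finger parallel gripper is mounted at the origin on the work surface. World frame = base frame: x ahead of the robot, y to its left, z up, the work surface at z = 0. Lengths are in m, angles in degrees, forces in N, time in s.
With the tool pointing down it reaches from about 0.375 to 0.75 m from the base axis. Payload 9 kg.
Tool frame: the origin (TCP) lies where the fingers leave the gripper's body, on its centre line; the fingertips stand 73 mm ahead of it and the grasp point (between the pads) lies 54 mm ahead of it (robot.tip_reach is the distance from the TCP to the fingertips, in m); z points along the fingers, y is the direction in which the jaws open and shut (so a half turn about z gives the same grasp; the last joint's range is limited). The gripper opens to 85 mm and grips with 20 to 120 N. Pads are 22 mm wide; open, the fingers measure 114 mm over their backs; the gripper's body (76 mm by 85 mm) begins 54 mm behind the grasp point. The pads swing forward as they close: fully open they stand 13 mm farther back than shut.
Start: joints at [-89.422, 5.964, 5.575, 89.605, 0, 77.527], TCP at [0.136, -0.585, 0.304] pointing down, gripper open.
Joint ranges: [-171.21, 171.21], [-48.23, 106.86], [-62.78, 66.21], [-105.2, 120.99], [-86.42, 89.51], [-180, 180]. Speed limits (degrees/s): [127.2, 127.2, 147.25, 180, 180, 180].

## Interface

Orientations are given as [roll, pitch, yaw] about the fixed x, y, z axes, in that order (R = Rz(yaw) Ry(pitch) Rx(roll)).
In Python, from plant import robot gives the robot as it stands. Calls block until the motion is done:
- robot.move_pose(position, orientation): joint-space move of the TCP to a pose.
- robot.line_to(position, vel=0.15, rotation=None, guard=None): straight line of the TCP; rotation=None keeps the orientation; vel is the mean speed in m/s. With guard (N) it stops when the force on the tool has changed by that much, and returns True; else False.
- robot.goto_joints(angles): joint-space move.
- robot.set_gripper(opening): finger opening in m; the grip force is fixed at half the most; returns when the fingers have stopped.
- robot.pause(seconds).
- robot.ik(position, orientation): joint angles nearest the present ones, or None.
- robot.observe(): the state.
- robot.grab_frame(name): name is "scene" or "top" or "wrist"; returns the picture (384x512x3 uint8, blue, green, red); there is no depth.
- robot.get_calibration(name): a dict with "vertical_fov" (degrees; the focal length in pixels is half the picture's height over the tangent of half this angle, whatever the lens; pixels are square), "cx", "cy" (the principal point, pixels), "rvec" (rotation vector, rad) and "tvec" (3), from world to camera coordinates, as OpenCV has them. Camera axes: x right, y down, z forward; pixel columns grow to the right and rows downward; lengths in m; the calibration is good to about 2 mm. A picture is of the moment at which its call begins: read the wrist's pose just before it. get_calibration takes no time and is no camera call; for the wrist camera it gives the pose at the moment of the call.
A pose or a line that the arm cannot do raises robot.IKError and nothing moves.
- robot.job_done(): hands the job in, once; it reports no verdict.
The state is a dict: "time": time; "q": joint angles; "qvel": joint speeds; "joint_torque": joint torques, N m; "tool_pos": TCP position; "tcp_rot": TCP orientation; "ft_force": force on the tool from outside, world axes, zero at the start; "torque": the same for the moment, N m; "gripper_width": finger opening in m.
Only numpy, scipy, OpenCV 4.12 (cv2) and the standard library are available. Lean on these libraries where they do the work, as an engineer would, in place of code of your own. Each camera call takes 0.05 s, during which the arm holds its last target. There are 200 camera calls.

## Working session

There is one attempt and no reset: what is moved stays moved. The work goes in short steps, each a Python script; the robot and the scene stay as the last script left them, time stands still between calls to the robot, and variables do not carry over. Pictures are saved under pics/ and viewed, about 8 in all and at most 12, crops included, and the job is handed in when it is done.

```bash
mkdir -p pics; ls; python3 - <<'E'
from plant import robot
import cv2
o=robot.observe(); print(o)
for n in("scene","top"):
    cv2.imwrite(f"pics/{n}0.png",robot.grab_frame(n)); print(n,robot.get_calibration(n))
E
```

```text
pics
{'time': 0.0, 'q': array([-8.94200248e+01,  5.99611387e+00,  5.52639018e+00,  8.96055572e+01,
       -1.61241671e-03,  7.75268404e+01]), 'qvel': array([ 0.09272642,  0.06851785,  0.04542285,  0.11940089,  0.10273461,
       -0.0214229 ]), 'joint_torque': array([-3.04986657e-03, -5.56922472e+01,  5.03660059e+01,  1.62691990e-02,
       -3.83474280e-04, -1.67250160e-06]), 'tool_pos': array([ 0.13551431, -0.58424049,  0.30314144]), 'tcp_rot': array([-1.79926148e+02, -1.46849643e-02,  1.30531264e+01]), 'ft_force': array([0.26486515, 0.50632872, 0.29499242]), 'torque': array([ 0.01990385, -0.01341247,  0.00839344]), 'gripper_width': 0.08545359880554095}
scene {'vertical_fov': 57.13856554191006, 'cx': 254.0699826621176, 'cy': 184.74109847259658, 'rvec': array([ 2.29113397,  1.13377646, -0.38416684]), 'tvec': array([-0.2989704 , -0.31630094,  1.32011944])}
top {'vertical_fov': 49.045467097209716, 'cx': 261.825062887926, 'cy': 189.36998621518975, 'rvec': array([ 2.18306768, -2.13280621,  0.13792614]), 'tvec': array([-0.02822967,  0.54354513,  1.01402776])}
```

View pics/top0.png

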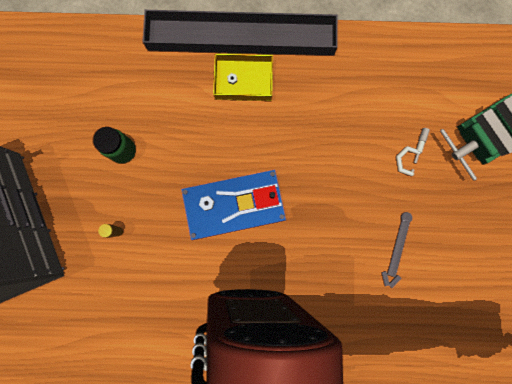

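View pics/scene0.png

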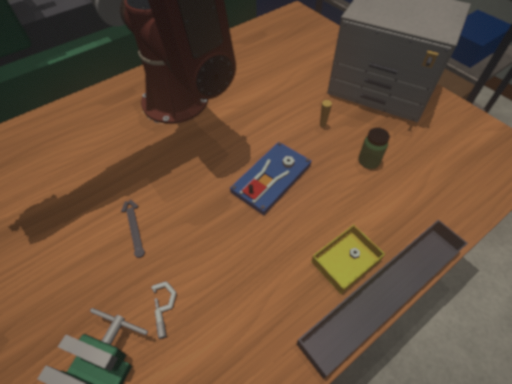

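The top view shows the nest, with corners near (183,188), (275,171), (285,219) and (193,240). The nut is at (206,203), the pocket at (245,202), and the keeper at (265,197) with its post at (273,195). The sleeve (105,230) and jar (115,145) are off to the left. The wrench and micrometer are on the right. A decoy nut sits in the yellow tray.

```bash
cat > h.py <<'E'
import numpy as np, cv2
from plant import robot
def cam(n):
    c=robot.get_calibration(n); f=192/np.tan(np.radians(c["vertical_fov"]/2))
    return np.array([[f,0,c["cx"]],[0,f,c["cy"]],[0,0,1]]),np.array(c["rvec"],float),np.array(c["tvec"],float)
def px2w(c,px,z):
    K,r,t=c; R=cv2.Rodrigues(r)[0]; o=-R.T@t; d=R.T@np.linalg.inv(K)@[px[0],px[1],1]
    return o+d*(z-o[2])/d[2]
def w2px(c,P): return cv2.projectPoints(np.array(P,float).reshape(-1,1,3),c[1],c[2],c[0],None)[0][:,0]
def shot(n,f):
    c=cam(n); im=robot.grab_frame(n); cv2.imwrite(f"pics/{f}.png",im); return c,im
E
python3 - <<'E'
from h import *
c=cam("top")
for p in [(183,188),(275,171),(285,219),(193,240),(245,202)]: print(p,px2w(c,p,.026).round(4))
print("nut",px2w(c,(206,203),.042).round(4),"post",px2w(c,(273,195),.068).round(4))
for p,z in [((105,230),.1),((115,145),.06),((425,150),.02),((400,250),.005)]: print(p,px2w(c,p,z).round(3))
E
```

```text
(183, 188) [0.5439 0.1822 0.026 ]
(275, 171) [ 0.5926 -0.0477  0.026 ]
(285, 219) [ 0.4721 -0.0749  0.026 ]
(193, 240) [0.415  0.1515 0.026 ]
(245, 202) [0.5123 0.0257 0.026 ]
nut [0.506 0.121 0.042] post [ 0.5268 -0.0427  0.068 ]
(105, 230) [0.433 0.343 0.1  ]
(115, 145) [0.642 0.348 0.06 ]
(425, 150) [ 0.657 -0.431  0.02 ]
(400, 250) [ 0.402 -0.367  0.005]
```

```bash
python3 - <<'E'
from h import *
robot.move_pose([.50,.05,.30],[180,0,12])
robot.set_gripper(0.0)
c,im=shot("wrist","w1"); cv2.imwrite("pics/w1b.png",cv2.resize(im,(800,600),interpolation=cv2.INTER_CUBIC))
np.savez("w1.npz",K=c[0],r=c[1],t=c[2]); o=robot.observe(); print(o["time"],o["tool_pos"],o["tcp_rot"],o["gripper_width"],o["ft_force"]); print(c)
E
```

```text
3.5083 [0.50001107 0.05002587 0.30002878] [ 1.79997142e+02 -4.05339283e-03  1.20036052e+01] -2.802505324182675e-05 [-1.22403567 -0.42332053 -0.10412014]
(array([[314.64111432,   0.        , 253.0851271 ],
       [  0.        , 314.64111432, 192.20080165],
       [  0.        ,   0.        ,   1.        ]]), array([-2.27291338,  1.837257  ,  0.24814804]), array([-0.05570073,  0.44867905,  0.50564263]))
```

View pics/w1b.png

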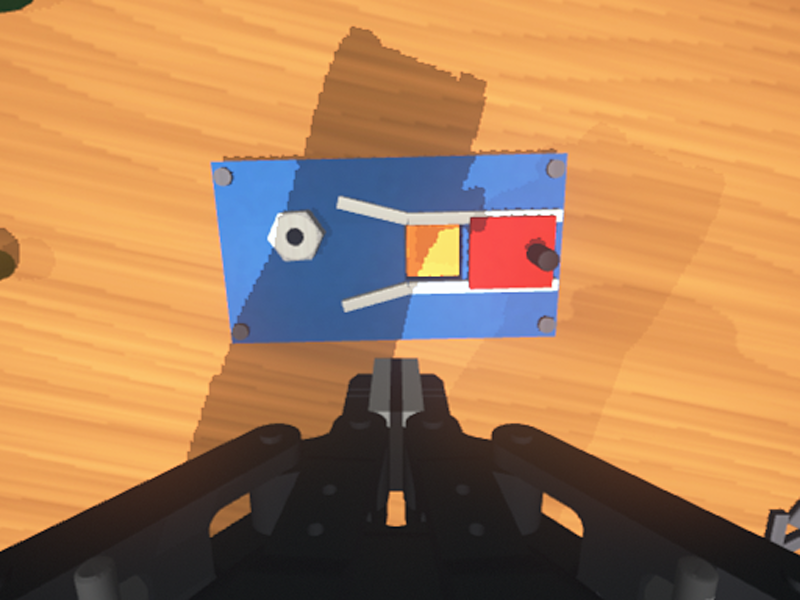

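Wrist view, in 800x600 pixels: plate corners (212,163), (567,153), (556,336), (233,343). The pocket spans about x 407–461 and y 223–280. The nut's top is centred at (296,236). The post's top is at (548,259) and its foot at about (538,245).

```bash
cat >> h.py <<'E'
def s(p): return (np.array(p,float)+.5)*.64-.5
def N(pose,p):
    x,y,a=pose; return np.array([x+p[0]*np.cos(a)-p[1]*np.sin(a),y+p[0]*np.sin(a)+p[1]*np.cos(a),p[2]])
def inN(pose,P):
    x,y,a=pose; dx,dy=P[0]-x,P[1]-y; return np.array([dx*np.cos(a)+dy*np.sin(a),-dx*np.sin(a)+dy*np.cos(a)])
E
python3 - <<'E'
from h import *
from scipy.optimize import least_squares
d=np.load("w1.npz"); c=(d["K"],d["r"],d["t"])
print("cam",(-cv2.Rodrigues(c[1])[0].T@c[2]).round(3))
M=[(.065,.12,.026),(.065,-.12,.026),(-.065,-.12,.026),(-.065,.12,.026),(.02,-.01,.026),(.02,-.05,.026),(-.02,-.01,.026),(-.02,-.05,.026)]
I=s([(212,163),(567,153),(556,336),(233,343),(407,223),(461,223),(406,280),(461,280)])
f=lambda v:(w2px(c,[N(v,m) for m in M])-I).ravel()
r=least_squares(f,[.506,.053,.21],loss="soft_l1"); v=r.x
print(v,np.degrees(v[2])); print(f(v).reshape(-1,2).round(1))
np.save("nest.npy",v)
print("nut",inN(v,px2w(c,s((296,236)),.042)))
print("post",inN(v,px2w(c,s((548,259)),.068)),"keeper edge",inN(v,px2w(c,s((470,253)),.0382)))
t=cam("top"); print("top chk",[inN(v,px2w(t,p,z)).round(4) for p,z in [((206,203),.042),((273,195),.068),((245,202),.026)]])
E
```

```text
cam [0.566 0.064 0.369]
[0.50680376 0.05487538 0.23634612] 13.541635039919996
[[-1.4 -0.8]
 [ 0.9 -0.4]
 [ 0.3  0.3]
 [-0.8  0.7]
 [-1.3  0.9]
 [ 1.1 -0.1]
 [ 0.   0.4]
 [ 0.7 -0.5]]
nut [0.01597426 0.0628005 ]
post [ 0.00127965 -0.09753049] keeper edge [ 0.0009659  -0.05357764]
top chk [array([0.0147, 0.0644]), array([-0.0034, -0.0995]), array([-0.0015, -0.0296])]
```

```bash
cat >> h.py <<'E'
v=np.load("nest.npy"); YAW=np.degrees(v[2]); RPY=[180,0,YAW]; TR=robot.tip_reach
def T(x,y,h): return N(v,(x,y,.026+h+TR))   # TCP for fingertips at nest x,y and h above the plate
E
python3 - <<'E'
from h import *
robot.move_pose(T(.058,.063,.06),RPY)
robot.line_to(T(.058,.063,.005),vel=.08)
print(robot.line_to(T(.0275,.063,.005),vel=.04,guard=8)); print(inN(v,robot.observe()["tool_pos"]),robot.observe()["ft_force"])
robot.line_to(T(.036,.063,.005),vel=.06)
robot.line_to(T(.0,.063,.14),vel=.2)
c,im=shot("wrist","w2"); cv2.imwrite("pics/w2b.png",cv2.resize(im,(800,600),interpolation=cv2.INTER_CUBIC))
np.savez("w2.npz",K=c[0],r=c[1],t=c[2]); print(robot.observe()["time"],[w2px(c,[N(v,p)]) .round(0) for p in [(0,-.03,.026),(.02,-.05,.026)]])
E
```

```text
False
[0.02752922 0.06298879] [-0.33035405 -0.21013646 -0.0716786 ]
7.1667 [array([[355., 182.]]), array([[379., 160.]])]
```

View pics/w2b.png

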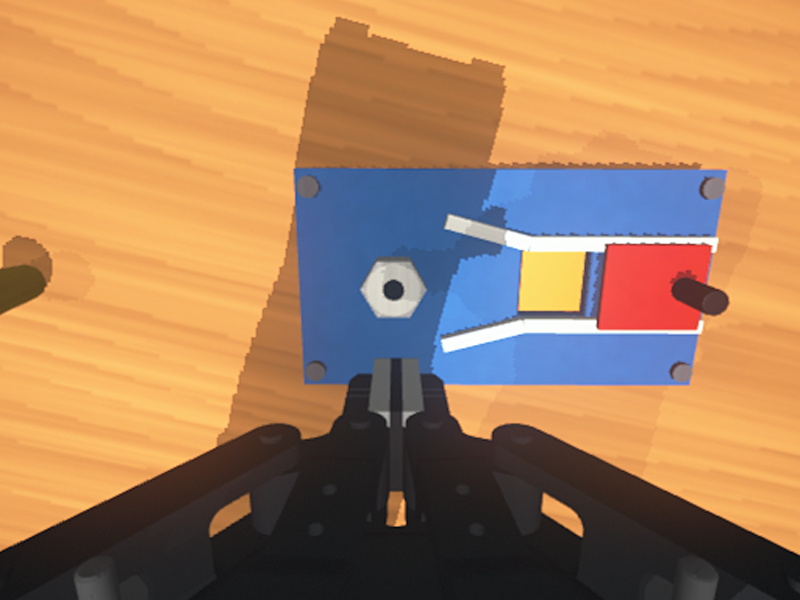

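The nut's centre is at (394,288), with its corners along nest y, lined up with the funnel. The pocket centre is at (553,283), against a prediction of (555,285), so the nest pose is good.

```bash
python3 - <<'E'
from h import *
d=np.load("w2.npz"); c=(d["K"],d["r"],d["t"]); n=inN(v,px2w(c,s((394,288)),.042)); print("nut",n)
x=n[0]
robot.line_to(T(x,.112,.05),vel=.15)
robot.line_to(T(x,.112,.004),vel=.08)
robot.line_to(T(x,.085,.004),vel=.06,guard=6)
print(robot.line_to(T(0,.05,.004),vel=.04,guard=6))
print(robot.line_to(T(0,.006,.004),vel=.03,guard=6)); o=robot.observe();print(inN(v,o["tool_pos"]),o["ft_force"])
p=inN(v,o["tool_pos"])
robot.line_to(T(p[0],p[1]+.012,.004),vel=.06)
robot.line_to(T(0,.04,.14),vel=.2)
c,im=shot("wrist","w3"); cv2.imwrite("pics/w3b.png",cv2.resize(im,(800,600),interpolation=cv2.INTER_CUBIC))
np.savez("w3.npz",K=c[0],r=c[1],t=c[2]); print(robot.observe()["time"],w2px(c,[N(v,p) for p in [(0,-.03,.026),(0,-.03,.037)]]).round(0)/.64)
E
```

```text
nut [0.00143761 0.06428364]
False
False
[6.35557832e-05 6.06508083e-03] [-0.45833115  0.11176654  0.17618698]
13.2083 [[515.625  282.8125]
 [520.3125 287.5   ]]
```

View pics/w3b.png

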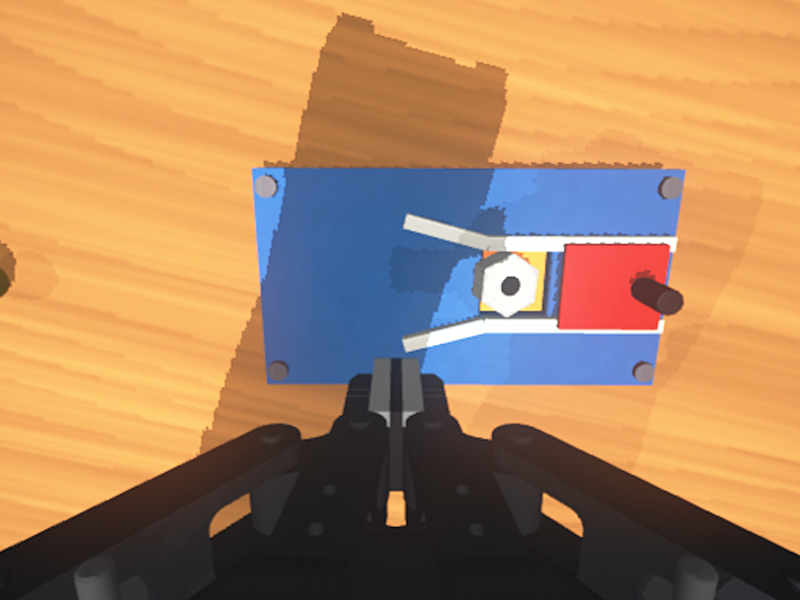

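The nut has turned 30° and its top centre is at (510,286). The pocket centre should project to (520,287), so the nut is about 6 mm short and its rear edge is still on the rim. I'll push about 5 mm more.

```bash
python3 - <<'E'
from h import *
robot.line_to(T(0,.022,.05),vel=.15)
robot.line_to(T(0,.022,.004),vel=.08)
print(robot.line_to(T(0,.001,.004),vel=.03,guard=6)); o=robot.observe();print(inN(v,o["tool_pos"]),o["ft_force"])
p=inN(v,o["tool_pos"])
robot.pause(.2)
robot.line_to(T(p[0],p[1]+.012,.004),vel=.06)
robot.line_to(T(0,.03,.10),vel=.2)
c,im=shot("wrist","w4"); cv2.imwrite("pics/w4b.png",cv2.resize(im,(800,600),interpolation=cv2.INTER_CUBIC))
np.savez("w4.npz",K=c[0],r=c[1],t=c[2]); print(robot.observe()["time"],w2px(c,[N(v,p) for p in [(0,-.03,.026),(0,-.03,.037)]]).round(1)/.64)
E
```

```text
False
[-6.66300940e-06  1.01458706e-03] [-0.36565938 -0.2567664   1.16777209]
16.775 [[514.0625  302.34375]
 [519.21875 308.4375 ]]
```

View pics/w4b.png

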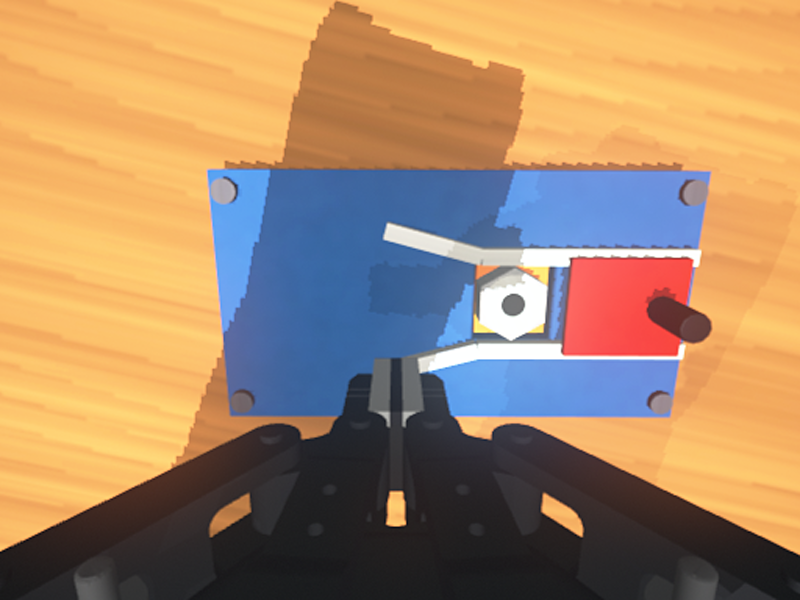

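The nut now sits inside the pocket opening, which spans x 473–549. Its centre is at (513,304) and a strip of the pad shows around it. Next is the force-stepped press.

```bash
python3 - <<'E'
from h import *
X,Y=0,-.031
robot.line_to(T(X,Y,.03),vel=.15); robot.pause(.3)
b=np.mean([robot.observe()["ft_force"][2] for _ in range(3)]); fz=lambda:robot.observe()["ft_force"][2]-b
t=robot.line_to(T(X,Y,.004),vel=.012,guard=3); h=robot.observe()["tool_pos"][2]-.026-TR; print("touch",t,h,fz(),robot.observe()["time"])
h0=h; log=[]
while h>h0-.012:
    f=fz()
    if f>17: break
    h-=.0006 if f<9 else .00025
    robot.line_to(T(X,Y,h),vel=.012); robot.pause(.03)
    log.append((round((h0-h)*1e3,2),round(fz(),1)))
print(log)
H=[]
for _ in range(8): robot.pause(.1); H.append(round(fz(),1))
o=robot.observe(); print("hold",H,(o["tool_pos"][2]-.026-TR)*1e3,o["time"])
E
```

```text
touch True 0.009914226299968812 3.520441018154071 19.35
[(np.float64(0.6), np.float64(4.7)), (np.float64(1.2), np.float64(5.1)), (np.float64(1.8), np.float64(5.5)), (np.float64(2.4), np.float64(4.0)), (np.float64(3.0), np.float64(4.1)), (np.float64(3.6), np.float64(5.2)), (np.float64(4.2), np.float64(5.7)), (np.float64(4.8), np.float64(4.6)), (np.float64(5.4), np.float64(4.9)), (np.float64(6.0), np.float64(5.3)), (np.float64(6.6), np.float64(5.3)), (np.float64(7.2), np.float64(4.7)), (np.float64(7.8), np.float64(6.0)), (np.float64(8.4), np.float64(9.1)), (np.float64(8.65), np.float64(9.7)), (np.float64(8.9), np.float64(11.8)), (np.float64(9.15), np.float64(10.9)), (np.float64(9.4), np.float64(12.6)), (np.float64(9.65), np.float64(13.9)), (np.float64(9.9), np.float64(14.5)), (np.float64(10.15), np.float64(16.5)), (np.float64(10.4), np.float64(17.5))]
hold [np.float64(17.4), np.float64(17.5), np.float64(17.5), np.float64(18.1), np.float64(16.8), np.float64(16.8), np.float64(17.6), np.float64(17.7)] 1.1297621731044956 26.3833
```

```bash
python3 - <<'E'
from h import *
robot.line_to(T(0,-.031,.012),vel=.04)
robot.line_to(T(0,-.031,.06),vel=.15)
robot.line_to(T(0,-.131,.06),vel=.2)
robot.line_to(T(0,-.131,.018),vel=.1)
print(robot.line_to(T(0,-.113,.018),vel=.05,guard=15))
print(robot.line_to(T(0,-.080,.018),vel=.04,guard=15),robot.observe()["ft_force"])
print(robot.line_to(T(0,-.062,.018),vel=.015,guard=9)); o=robot.observe(); p=inN(v,o["tool_pos"]); print(p,o["ft_force"])
robot.line_to(T(0,p[1]-.02,.018),vel=.08)
robot.line_to(T(0,p[1]-.02,.06),vel=.15)
robot.line_to(T(-.0,-.03,.13),vel=.2)
c,im=shot("wrist","w5"); cv2.imwrite("pics/w5b.png",cv2.resize(im,(800,600),interpolation=cv2.INTER_CUBIC))
np.savez("w5.npz",K=c[0],r=c[1],t=c[2]); print(robot.observe()["time"],w2px(c,[N(v,q) for q in [(0,-.053,.068),(0,-.008,.0382)]]).round(1)/.64)
E
```

```text
False
False [ 0.86675063 -0.5609122  -0.08444168]
True
[-3.26947954e-05 -7.61418099e-02] [ 2.74620245 -3.32382134  1.38086574]
32.075 [[442.8125  308.125  ]
 [354.53125 292.5    ]]
```

View pics/w5b.png

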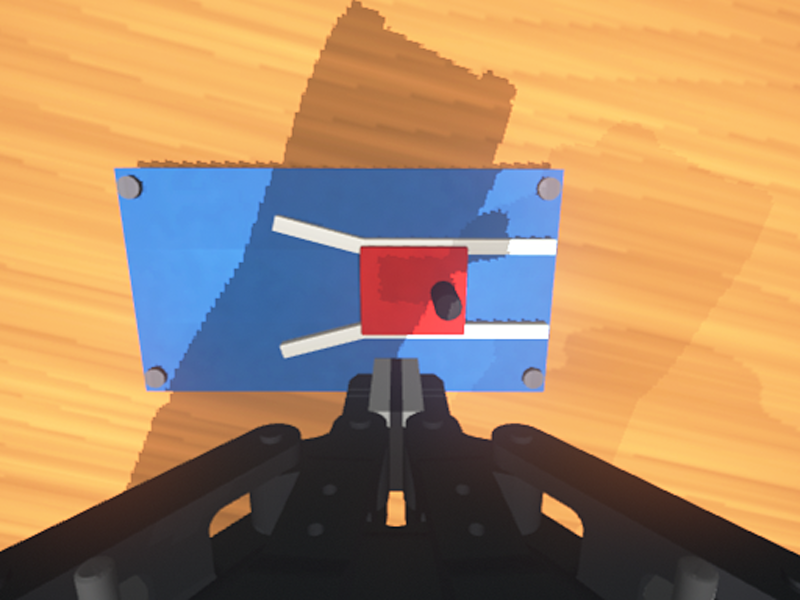

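The keeper covers the pocket, with its edge at 360 and its post top at (448,303). That is about 2–3 mm short of my estimate, which is within measurement error but close to the tolerance. I'll push again more firmly to make sure it is on the stop.

```bash
python3 - <<'E'
from h import *
robot.line_to(T(0,-.096,.06),vel=.2)
robot.line_to(T(0,-.096,.018),vel=.1); robot.pause(.2)
b=robot.observe()["ft_force"]
robot.line_to(T(0,-.079,.018),vel=.04,guard=25)
for y in np.arange(-.078,-.066,.001):
    g=robot.line_to(T(0,y,.018),vel=.02,guard=25); robot.pause(.05); o=robot.observe(); f=inN((0,0,v[2]),o["ft_force"]-b)[1]
    print(round(y,4),inN(v,o["tool_pos"])[1].round(4),f.round(1),g)
    if abs(f)>22 or g: break
robot.line_to(T(0,-.096,.018),vel=.08)
robot.line_to(T(0,-.096,.06),vel=.15)
robot.line_to(T(-.0,-.03,.13),vel=.2); robot.pause(.2)
c,im=shot("wrist","w6"); np.savez("w6.npz",K=c[0],r=c[1],t=c[2])
hsv=cv2.cvtColor(im,cv2.COLOR_BGR2HSV); m=((hsv[...,0]<6)|(hsv[...,0]>174))&(hsv[...,1]>170)&(hsv[...,2]>60)
def edges(name,cc):
    im=cv2.imread(f"pics/{name}.png"); hsv=cv2.cvtColor(im,cv2.COLOR_BGR2HSV)
    m=(((hsv[...,0]<6)|(hsv[...,0]>174))&(hsv[...,1]>150)&(hsv[...,2]>60)).astype(np.uint8)
    n,l,st,ce=cv2.connectedComponentsWithStats(m); i=1+np.argmax(st[1:,4]); x,y,w,h,_=st[i]
    P=[inN(v,px2w(cc,q,.0382)).round(4) for q in [(x,y+h/2),(x+w-1,y+h/2)]]; print(name,(x,y,w,h),P)
for k in ("w1","w5","w6"):
    d=np.load(k+".npz"); edges(k,(d["K"],d["r"],d["t"]))
print(robot.observe()["time"])
E
```

```text
-0.078 -0.0781 -0.2 False
-0.077 -0.077 0.9 False
-0.076 -0.0763 -2.9 False
-0.075 -0.076 -7.2 False
-0.074 -0.0757 -10.7 False
-0.073 -0.0754 -16.1 False
-0.072 -0.0752 -20.3 False
-0.071 -0.0749 -24.5 False
w1 (np.int32(300), np.int32(138), np.int32(56), np.int32(47)) [array([ 0.0012, -0.0529]), array([-0.0002, -0.1112])]
w5 (np.int32(231), np.int32(158), np.int32(68), np.int32(56)) [array([ 0.001 , -0.0115]), array([ 0.0011, -0.0681])]
w6 (np.int32(230), np.int32(157), np.int32(69), np.int32(57)) [array([ 0.0011, -0.011 ]), array([ 0.0011, -0.0684])]
38.2333
```

The keeper did not move under about 24 N, far above its 3 N friction. Its leading edge lies at the pocket's +y rim, about y -11 mm, so it is on its stop. The arm is clear, so I'm handing in.

```bash
python3 - <<'E'
from h import *
o=robot.observe(); print(o["ft_force"],o["time"]); robot.job_done()
E
```

```text
[-0.43969192  0.4134902   0.58817495] 38.2333
the job is handed in; nothing more can be done
```

I nudged the nut into the pocket, pressed it down until the pad bottomed, slid the keeper over it to its stop, and handed the job in at 38 s. The hand-in reports no verdict.

- **Nut:** I slid it sideways to line it up with the funnel, then pushed it through. The first push stopped about 6 mm short. A second push dropped it in, within about 3 mm of the pocket centre in the wrist picture.
- **Press:** The pad moved under about 5 N, a little below the stated 7 N, and then bottomed. I held 17–18 N for 0.8 s, and no reading went above about 18 N. Total travel was about 8.8 mm, which fits 7.5 mm of pad plus the rubber buffer.
- **Keeper:** A second push of up to 24 N did not shift it. Its front edge is at y -11 mm, level with the pocket's rim.
- **Disagreement:** The pictures give 42–43 mm of keeper travel against the nominal 45 mm. I put this down to about 1% image scale error and pixel resolution, because the stop was firm.
- **Not checked:** The nut can't be seen under the keeper, so its final position is not confirmed by eye. I did not re-measure the bystanders, but the arm never went near them. At hand-in the arm was clear and the force on the tool was about zero.

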